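Release the latched extractor key

ROBOT

A 6-joint arm with a two-finger parallel gripper is mounted at the origin on a cart in front of the work surface, level with it; the furniture and walls round the work are solid. World frame = base frame: x ahead of the robot, y to its left, z up, the work surface at z = 0. Lengths are in mm, angles in degrees, forces in N, time in s.
With the tool pointing down it reaches from about 300 to 850 mm from the base axis. Payload 4.2 kg.
Tool frame: the origin (TCP) lies on the centre line of the jaws, within the pads' length; the fingertips stand 14 mm ahead of it and the grasp point (between the pads) lies 5 mm behind it (env.finger_overhang is the z of the fingertips in the tool frame, in mm); z points along the fingers, y is the line along which they close (so a half turn about z gives the same grasp; the last joint's range is limited). The gripper opens to 91 mm and grips with 3 to 60 N. Pads are 32 mm wide; open, the fingers measure 118 mm over their backs; the gripper's body (76 mm by 178 mm) begins 60 mm behind the grasp point.
Start: joints at [-66.979, 18.312, 89.639, -0, 72.044, -1.146], TCP at [235.411, -524.617, 227.976] pointing down, gripper open.
Joint ranges: [-177.97, 177.97], [-48.28, 115.42], [12.27, 149.76], [-77.06, 257.06], [2.81, 150.46], [-146.56, 146.56]. Speed limits (degrees/s): [147.25, 147.25, 180, 180, 180, 180].

INTERFACE

Orientations are given as [roll, pitch, yaw] about the fixed x, y, z axes, in that order (R = Rz(yaw) Ry(pitch) Rx(roll)).
In Python, from workcell import sensors, viewer, env gives the robot as it stands. The module is installed in compiled form; this text tells all that it offers.
- The arm moves only by the tool step_arm, never from a script. Its argument "plan" is one flat list of numbers, 6 for each row, row after row: the shift along the tool's x, y, z in cm, then the turn, a rotation vector about the tool's x, y, z in rad. In form: [x, y, z, wx, wy, wz, x, y, z, wx, wy, wz, ...]. A call has 1 to 5 rows; each row shifts and turns the commanded pose from where the row before left it, along the tool's axes as they then stand; what a row does not reach is not made up. A row lasts 1/12 s, in which the tool goes at most 41.7 mm and 7.16 degrees, less where a joint would pass 70% of its speed; a pose out of reach is approached as far as the arm can. A call is refused whole if a number of a shift passes 4.17 or a number of a turn 0.125, either way. A call with a gripper value outside its range is refused whole. "hand" is the finger opening in cm, from 0 to 9.12, set as the call begins (left out, the last holds). The fingers move at their own pace and stop on an object; "newtons" is the grip in N (left out, the last holds). Time passes only in rows, so rows that do not move let the fingers close. It gives the time, the measured TCP pose, the force, the opening and the grip force at its end, in the units of the state.
- sensors.state(): the state, without advancing time (a new reading comes with each control period).
- viewer.grab_frame(name): name is "side" or "top" or "wrist"; returns a dict with "img" (420x560x3 uint8, red, green, blue), "fx", "fy", "cx", "cy" (pixels), "position" and "attitude" of the camera in the world. Camera axes: x right, y down, z forward; pixel columns grow to the right and rows downward; lengths in mm; the calibration is good to about 2 mm. The wrist camera is an equidistant fisheye: a pixel r from the principal point sees the ray r / f radians off the axis. A picture is of the moment at which its call begins. There is no depth.
- env.job_done(): hands the job in; it is judged then, once.
Trained networks look in a picture, given as the dict that the camera call returned (one of the last four; its "shot" number tells which), for a name from the list of things; names that differ only in an ending like _2 or _b are one class to them, and where a whole thing is asked for, a point or a joint stands for the part that bears it (a point fixed in the world has none). Each returns a list of dicts, best first, with "score" (0 to 1); they miss things now and then, are a little off and sometimes report something else, mostly with a low value. They report only what shows in the picture. A call takes as long as a camera call.
- viewer.boxes_of(name, picture): "location" ([column, row] in pixels, amid what is visible of it).
- viewer.pinpoint(name, picture): "location" ([column, row] in pixels: a listed point, or the origin of a listed thing).
The state is a dict: "time_s": time; "qpos": joint angles; "qvel": joint speeds; "effort": joint torques, N m; "ee_pos": TCP position; "ee_rot": TCP orientation; "force": force on the tool from outside, world axes, zero at the start; "torque": the same for the moment, N m; "gripper_width": finger opening in mm; "gripper_force": force on a finger pad.
Only numpy, scipy, OpenCV 4.12 (cv2) and the standard library are available. Lean on these libraries where they do the work, as an engineer would, in place of code of your own. Each camera call takes 0.05 s, during which the arm holds its last target. There are 200 camera calls.

TASK

One of the four identical keys on the dust extractor's key box has been left latched down. With the fingertips, tap each key lightly in turn, from the left end of the row to the right end as the robot sees it, to feel which one is latched; then press that key down to its stop and let it go, so that all four keys end up. Do not press any of the other keys far down, and do not move the things standing round the box.

Things in the scene. Friction and masses are not known exactly. Their poses are not given: they have to be found in the camera images.
- keybox: grey metal key box, fixed to the bench, 104 mm deep (x), 276 mm long (y; 328 mm with a steel ear at each end), top face 56 mm above the bench. Origin: centre of the underside, on the bench top; y runs along the row towards its left end, x away from the robot. Round each key is a dark bezel 51 x 44 mm, 3 mm above the box's top.
- key_a: one of four identical off-white keys in a row on the box; its place in the row varies. Origin: centre of its flat top face, axes parallel to the box's. All keys: cap 40 mm along the box's x, 32 mm along its y; key centres on the box's centre line at y = +90, +30, -30 and -90 mm.
- key_b: one of four identical off-white keys in a row on the box; its place in the row varies. Origin: centre of its flat top face, axes parallel to the box's. All keys: the top stands 72 mm above the bench when up, 67 mm when latched down, 60 mm at the bottom stop; a spring pushes up with about 1 N when up, 2.5 N at the latched depth, 4.6 N at the stop.
- key_c: one of four identical off-white keys in a row on the box; its place in the row varies. Origin: centre of its flat top face, axes parallel to the box's. All keys: an up key starts to give at about 1 N, then 0.3 N per mm, and springs back when let go, but latches if pushed to within 2 mm of the stop.
- key_d: one of four identical off-white keys in a row on the box; its place in the row varies. Origin: centre of its flat top face, axes parallel to the box's. All keys: the latched key does not give below about 2.5 N, then 0.3 N per mm; pushed on to the stop (7 mm farther) and let go, it comes up and stays up; let go 2 mm or more short of the stop, it stays latched.
- sealer_bottle: bystander: brown bottle with a red cap, 47 mm across, 106 mm high, standing off the left end of the box; origin at the centre of its underside
- candle_cup: bystander: turned pale wood candle cup, 68 mm across, 62 mm high, standing off the right end of the box; origin at the centre of its underside
- blank_walnut: bystander: dark square wood blank 20 x 121 x 20 mm lying in front of the box; origin at the centre of its underside, long axis y

How it is judged (in metres and radians):
On the way, in this order (a step that is already met when the one before it is completed fails the run):
1. the fingers touch the leftmost key (((contact force between the fingers and key_a above 0.3 N and y of key_a in the frame of keybox between 0.06 and 0.12 m) or (contact force between the fingers and key_b above 0.3 N and y of key_b in the frame of keybox between 0.06 and 0.12 m) or (contact force between the fingers and key_c above 0.3 N and y of key_c in the frame of keybox between 0.06 and 0.12 m) or (contact force between the fingers and key_d above 0.3 N and y of key_d in the frame of keybox between 0.06 and 0.12 m))), for 0.02 s.
2. the fingers touch the second from the left key (((contact force between the fingers and key_a above 0.3 N and y of key_a in the frame of keybox between 0 and 0.06 m) or (contact force between the fingers and key_b above 0.3 N and y of key_b in the frame of keybox between 0 and 0.06 m) or (contact force between the fingers and key_c above 0.3 N and y of key_c in the frame of keybox between 0 and 0.06 m) or (contact force between the fingers and key_d above 0.3 N and y of key_d in the frame of keybox between 0 and 0.06 m))), for 0.02 s.
3. the fingers touch the third from the left key (((contact force between the fingers and key_a above 0.3 N and y of key_a in the frame of keybox between -0.06 and 0 m) or (contact force between the fingers and key_b above 0.3 N and y of key_b in the frame of keybox between -0.06 and 0 m) or (contact force between the fingers and key_c above 0.3 N and y of key_c in the frame of keybox between -0.06 and 0 m) or (contact force between the fingers and key_d above 0.3 N and y of key_d in the frame of keybox between -0.06 and 0 m))), for 0.02 s.
4. the fingers touch the rightmost key (((contact force between the fingers and key_a above 0.3 N and y of key_a in the frame of keybox between -0.12 and -0.06 m) or (contact force between the fingers and key_b above 0.3 N and y of key_b in the frame of keybox between -0.12 and -0.06 m) or (contact force between the fingers and key_c above 0.3 N and y of key_c in the frame of keybox between -0.12 and -0.06 m) or (contact force between the fingers and key_d above 0.3 N and y of key_d in the frame of keybox between -0.12 and -0.06 m))), for 0.02 s.
5. the latched key is pushed down to its stop (top below 61.5 mm over the bench) (height (world z) of any of key_a, key_b, key_c, key_d below 0.0615 m), for 0.02 s.
At the end, for the whole second after the job is handed in: all four keys are up and at rest (tops more than 70.5 mm above the bench), and the bottle, candle cup and wood blank are within 20 mm of where they stood (height (world z) of each of key_a, key_b, key_c, key_d above 0.0705 m and linear speed of each of key_a, key_b, key_c, key_d below 0.01 m/s and distance of each of sealer_bottle, candle_cup, blank_walnut from where it was at the start of the episode below 0.02 m); the robot touches nothing.
It fails at once if a key that was up is pushed down more than 9 mm of its 12 mm travel (distance of any of key_a, key_b, key_c, key_d from where it was at the start of the episode above 0.009 m).
It fails at once if the bottle, the candle cup or the wood blank is moved or lifted by more than 20 mm (distance of any of sealer_bottle, candle_cup, blank_walnut from where it was at the start of the episode above 0.02 m).
It also fails if it takes over 45 s, if anything falls off the work surface, if the arm or the gripper's body presses on something with over 40 N, if the wrist force passes 120 N, or if a joint passes its speed limit or range.

## Working session

There is one attempt and no reset: what is moved stays moved. The work goes in short steps, Python scripts to look and compute and a tool call to move; the robot and the scene stay as the last step left them, time stands still between calls to the robot, and variables do not carry over. Pictures are saved under pics/ and viewed, at most 10 in all, crops included, and the job is handed in when it is done.

Besides the shell and the picture viewer there is one more tool, called after "Call:" in YAML: its name, and indented under it one key for each argument. step_arm: Moves the arm, as the interface text tells. Its arguments: {"type":"object","properties":{"plan":{"type":"array","items":{"type":"number"}},"hand":{"type":"number"},"newtons":{"type":"number"}},"required":["plan"]}

```bash
mkdir -p pics; python3 - <<'E'
from workcell import sensors, viewer, env
import cv2, numpy as np
ims=[]
for n in ("top","side"):
    p=viewer.grab_frame(n); cv2.imwrite(f"pics/{n}0.png",p["img"][:,:,::-1])
    print(n,{k:np.round(p[k],3).tolist() for k in p if k not in("img",)})
    for t in ("keybox","key_a","sealer_bottle","candle_cup","blank_walnut"):
        print(t,[(np.round(d["location"],1).tolist(),round(d["score"],2)) for d in viewer.pinpoint(t,p)][:6])
print(sensors.state(), env.finger_overhang)
E
```

```text
top {'fx': 409.894, 'fy': 409.894, 'cx': 281.767, 'cy': 207.93, 'position': [359.323, 58.963, 1105.976], 'attitude': [-171.094, -0.333, -90.91], 'shot': 1}
keybox [([261.2, 227.4], 0.59), ([271.3, 225.5], 0.35)]
key_a [([270.2, 223.5], 0.69), ([222.5, 216.8], 0.65), ([250.2, 217.9], 0.56), ([293.8, 225.5], 0.46)]
sealer_bottle [([180.9, 212.4], 0.8)]
candle_cup [([343.5, 225.7], 0.71)]
blank_walnut [([266.7, 256.8], 0.66)]
side {'fx': 456.057, 'fy': 456.057, 'cx': 281.303, 'cy': 210.58, 'position': [-28.755, 813.035, 838.522], 'attitude': [-128.674, 0.785, -144.225], 'shot': 2}
keybox [([282.1, 254.4], 0.8), ([276.0, 238.6], 0.47)]
key_a [([258.6, 248.9], 0.75), ([293.9, 226.6], 0.69), ([306.3, 212.9], 0.64), ([274.5, 238.6], 0.6)]
sealer_bottle [([219.5, 301.8], 0.7)]
candle_cup [([328.5, 209.5], 0.58)]
blank_walnut [([314.9, 261.1], 0.84)]
{'time_s': 0.6, 'qpos': array([-6.69797717e+01,  1.83100629e+01,  8.96402939e+01, -1.50934190e-03,
        7.20439264e+01, -1.14591031e+00]), 'qvel': array([ 0.12048616,  0.0923268 , -0.05462349, -0.04347759,  0.10449299,
       -0.04293647]), 'effort': array([ 5.15147130e-04, -4.12120664e+01, -2.32136393e+01,  7.28891348e-02,
        3.78924015e-02,  4.54763097e-06]), 'ee_pos': array([ 235.38990747, -524.61305072,  227.98557492]), 'ee_rot': array([1.79994313e+02, 1.54991260e-03, 2.41666038e+01]), 'force': array([ 0.60945653, -0.55539087, -0.98046019]), 'torque': array([-0.00818023,  0.0153401 , -0.02405359]), 'gripper_force': 0.0, 'gripper_width': 91.18774766658728} 14.0
```

```bash
cat > h.py <<'E'
import numpy as np
from scipy.spatial.transform import Rotation as R
T=dict(fx=409.894,cx=281.767,cy=207.93,p=[359.323,58.963,1105.976],a=[-171.094,-.333,-90.91])
S=dict(fx=456.057,cx=281.303,cy=210.58,p=[-28.755,813.035,838.522],a=[-128.674,.785,-144.225])
def ray(c,uv):
    d=R.from_euler('xyz',c['a'],degrees=True).apply([(uv[0]-c['cx'])/c['fx'],(uv[1]-c['cy'])/c['fx'],1]);return np.array(c['p']),d/np.linalg.norm(d)
def tri(u,v):
    (p,d),(q,e)=ray(T,u),ray(S,v)
    s=np.linalg.lstsq(np.c_[d,-e],q-p,rcond=None)[0]
    a,b=p+s[0]*d,q+s[1]*e
    return np.round((a+b)/2,1),round(np.linalg.norm(a-b),1)
def atz(c,uv,z):
    p,d=ray(c,uv);return np.round(p+d*(z-p[2])/d[2],1)
E
python3 - <<'E'
from h import *
t=[(222.5,216.8),(250.2,217.9),(270.2,223.5),(293.8,225.5)]
s=[(258.6,248.9),(274.5,238.6),(293.9,226.6),(306.3,212.9)]
for a,b in zip(t,s): print(tri(a,b),atz(T,a,72),atz(S,b,72))
for n,a,b in [("box",(261.2,227.4),(282.1,254.4)),("bot",(180.9,212.4),(219.5,301.8)),("cup",(343.5,225.7),(328.5,209.5)),("blank",(266.7,256.8),(314.9,261.1))]: print(n,tri(a,b))
import cv2
a=cv2.imread("pics/top0.png")[160:300,140:400];b=cv2.imread("pics/side0.png")[160:340,180:380]
cv2.imwrite("pics/c.png",np.vstack([cv2.resize(a,(540,291),interpolation=2),cv2.resize(b,(340,306),interpolation=2).copy() if 0 else cv2.copyMakeBorder(cv2.resize(b,(340,306),interpolation=2),0,0,0,200,0)]))
E
```

```text
(array([497.6, 199.4,  76.3]), np.float64(5.7)) [500.7 201.4  72. ] [497.8 194.9  72. ]
(array([497.8, 131.5,  58.8]), np.float64(1.7)) [496.8 131.   72. ] [488.1 142.7  72. ]
(array([478.2,  78.5,  71.9]), np.float64(7.8)) [481.7  80.4  72. ] [474.4  77.2  72. ]
(array([474.3,  20.6,  80. ]), np.float64(1.1)) [475.7  20.6  72. ] [479.1  12.1  72. ]
box (array([484.8, 109. ,  -8.7]), np.float64(9.0))
bot (array([523.4, 325.9, -13.5]), np.float64(6.7))
cup (array([ 482.4, -116.9,   -2.5]), np.float64(2.2))
blank (array([399.6,  91.8,   2.1]), np.float64(1.9))
```

View pics/c.png

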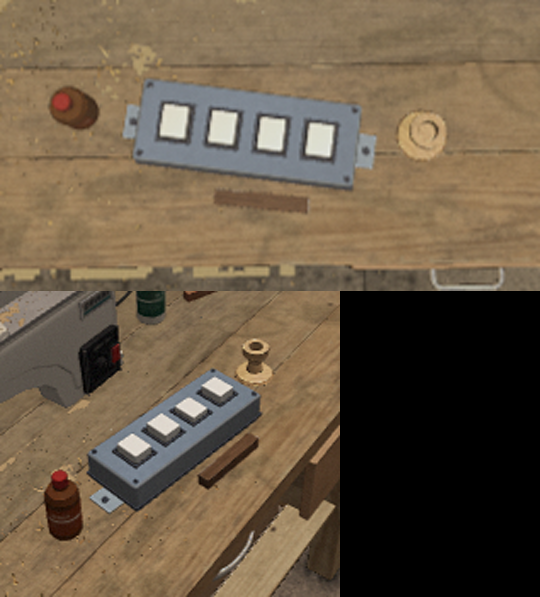

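The crop shows the row of four white keys slightly turned (top view, crop pixels about (173,122), (222,128), (272,133), (320,139)). The bottle stands off the left end, the cup off the right end, and the blank in front. In the side view the third key looks lower than the others. I'll segment the caps for exact centres.

```bash
python3 - <<'E'
from h import *
import cv2
def caps(f,x0,y0,x1,y1,thr):
    im=cv2.imread(f).astype(int); m=((im.min(2)>thr)).astype(np.uint8)
    n,_,st,c=cv2.connectedComponentsWithStats(m)
    return [(np.round(c[i],2),st[i].tolist()) for i in range(1,n) if st[i][4]>60 and x0<c[i][0]<x1 and y0<c[i][1]<y1]
A=caps("pics/top0.png",200,190,320,250,190);B=caps("pics/side0.png",230,190,330,270,190)
A.sort(key=lambda q:q[0][0]);B.sort(key=lambda q:q[0][0])
print(A,B)
P=[]
for a,b in zip(A,B):
    P.append(atz(T,a[0],72)); print(tri(a[0],b[0]),P[-1],atz(S,b[0],72))
P=np.array(P);d=P[0]-P[3];print("yaw",np.degrees(np.arctan2(-d[0],d[1])),np.linalg.norm(d))
E
```

```text
[(array([223.42, 218.02]), [217, 211, 13, 15, 154]), (array([246.82, 220.95]), [241, 214, 13, 15, 155]), (array([270.29, 224.14]), [264, 217, 13, 15, 155]), (array([293.54, 226.92]), [288, 220, 12, 15, 155])] [(array([258.44, 249.98]), [250, 244, 18, 13, 125]), (array([275.72, 237.76]), [267, 232, 18, 12, 114]), (array([292.05, 227.84]), [284, 223, 17, 11, 103]), (array([307.41, 215.49]), [299, 211, 18, 10, 94])]
(array([496.6, 198.5,  72. ]), np.float64(2.0)) [497.5 199.1  72. ] [495.7 198.2  72. ]
(array([488.2, 139.1,  72.3]), np.float64(2.0)) [489.1 139.7  72. ] [487.5 138.5  72. ]
(array([479.7,  79.8,  67.2]), np.float64(2.1)) [480.   80.2  72. ] [475.6  83.9  72. ]
(array([471. ,  20.8,  72.9]), np.float64(2.1)) [472.1  21.3  72. ] [470.6  19.5  72. ]
yaw -8.130102354155971 179.60512242138304
```

Call:
step_arm:
  plan: [0, 0, 0, 0, 0, 0.113, 0, 0, 0, 0, 0, 0.113, 0, 0, 0, 0, 0, 0.113, 0, 0, 0, 0, 0, 0.113, 0, 0, 0, 0, 0, 0.112]
  hand: 0
  newtons: 10

```text
time_s: 1.02
ee_pos: [235.4, -524.6, 228.0]
ee_rot: [180.0, -0.0, -8.5]
force: [0.6, -0.2, 1.4]
gripper_width: 60.9
gripper_force: 0.0
```

Call:
step_arm:
  plan: [0.76, -3.77, 0, 0, 0, 0, 0.76, -3.77, 0, 0, 0, 0, 0.76, -3.77, 0, 0, 0, 0, 0.76, -3.77, 0, 0, 0, 0, 0.76, -3.77, 0, 0, 0, 0]

```text
time_s: 1.43
ee_pos: [299.9, -341.8, 228.0]
ee_rot: [180.0, -0.0, -8.2]
force: [0.6, 0.0, 0.1]
gripper_width: 27.4
gripper_force: 0.0
```

Call:
step_arm:
  plan: [0.76, -3.77, 0, 0, 0, 0, 0.76, -3.77, 0, 0, 0, 0, 0.76, -3.77, 0, 0, 0, 0, 0.76, -3.77, 0, 0, 0, 0, 0.76, -3.77, 0, 0, 0, 0]

```text
time_s: 1.85
ee_pos: [364.3, -160.5, 228.3]
ee_rot: [180.0, -0.1, -8.2]
force: [0.6, 0.9, -0.2]
gripper_width: 0.4
gripper_force: 0.0
```

Call:
step_arm:
  plan: [0.76, -3.77, 0, 0, 0, 0, 0.76, -3.77, 0, 0, 0, 0, 0.76, -3.77, 0, 0, 0, 0, 0.76, -3.77, 0, 0, 0, 0, 0.76, -3.77, 0, 0, 0, 0]

```text
time_s: 2.27
ee_pos: [428.7, 21.0, 228.3]
ee_rot: [180.0, -0.1, -8.1]
force: [0.4, -0.2, 0.9]
gripper_width: 0.3
gripper_force: 0.0
```

Call:
step_arm:
  plan: [0.76, -3.77, 0, 0, 0, 0, 0.76, -3.77, 0, 0, 0, 0, 0.76, -3.77, 0, 0, 0, 0, 0.76, -3.77, 0, 0, 0, 0, 0.76, -3.77, 0, 0, 0, 0]

```text
time_s: 2.68
ee_pos: [493.0, 202.3, 228.1]
ee_rot: [180.0, -0.0, -8.1]
force: [0.5, -1.2, 0.3]
gripper_width: 0.6
gripper_force: 0.0
```

Call:
step_arm:
  plan: [0.4, 0.3, 3, 0, 0, 0, 0, 0, 3, 0, 0, 0, 0, 0, 3, 0, 0, 0, 0, 0, 3.4, 0, 0, 0, 0, 0, 0, 0, 0, 0]

```text
time_s: 3.1
ee_pos: [492.0, 195.2, 98.3]
ee_rot: [179.6, 0.6, -8.1]
force: [-0.7, 0.2, 0.2]
gripper_width: 0.6
gripper_force: 0.0
```

Call:
step_arm:
  plan: [0, 0, 0, 0, 0, 0, 0, 0, 0, 0, 0, 0]

```text
time_s: 3.27
ee_pos: [497.5, 197.1, 105.5]
ee_rot: [-179.9, -0.1, -8.2]
force: [0.2, 0.4, -0.6]
gripper_width: 0.4
gripper_force: 0.0
```

Call:
step_arm:
  plan: [0, 0, 0.3, 0, 0, 0, 0, 0, 0.3, 0, 0, 0, 0, 0, 0.3, 0, 0, 0, 0, 0, 0, 0, 0, 0, 0, 0, 0, 0, 0, 0]

```text
time_s: 3.68
ee_pos: [496.3, 196.7, 95.2]
ee_rot: [-180.0, -0.0, -8.1]
force: [-0.3, -0.1, 0.4]
gripper_width: 0.7
gripper_force: 0.0
```

Call:
step_arm:
  plan: [0, 0, 0.1, 0, 0, 0, 0, 0, 0.1, 0, 0, 0, 0, 0, 0.1, 0, 0, 0, 0, 0, 0, 0, 0, 0, 0, 0, 0, 0, 0, 0]

```text
time_s: 4.1
ee_pos: [496.2, 196.7, 91.8]
ee_rot: [180.0, 0.0, -8.1]
force: [-0.4, 0.4, 0.1]
gripper_width: 0.5
gripper_force: 0.0
```

Call:
step_arm:
  plan: [0, 0, 0.2, 0, 0, 0, 0, 0, 0.2, 0, 0, 0, 0, 0, 0.2, 0, 0, 0, 0, 0, 0.2, 0, 0, 0, 0, 0, 0.1, 0, 0, 0]

```text
time_s: 4.52
ee_pos: [496.3, 196.7, 82.8]
ee_rot: [180.0, -0.0, -8.1]
force: [0.1, 0.3, 2.2]
gripper_width: 0.6
gripper_force: 1.1
```

```bash
cat > f.py <<'E'
from workcell import sensors, viewer
import numpy as np
F=[];P=[]
for i in range(10):
    viewer.grab_frame("wrist"); s=sensors.state(); F.append(s["force"]);P.append(s["ee_pos"])
F=np.array(F);print("F",F.mean(0).round(2),"sd",F[:,2].std().round(2),"pos",np.mean(P,0).round(1),"tip",round(np.mean(P,0)[2]-14,1),s["time_s"])
E
python3 f.py
```

```text
F [-0.27  0.02  1.39] sd 0.63 pos [496.3 196.7  82.9] tip 68.9 5.0167
```

Key 1 gives at about 1.4 N with the tip at 69 mm, so it is up. Next is key 2.

Call:
step_arm:
  plan: [0, 0, -1, 0, 0, 0, 0, 0, -1, 0, 0, 0, 0, 1.9, 0, 0, 0, 0, 0, 2.1, 0, 0, 0, 0, 0, 1.9, 0, 0, 0, 0]

```text
time_s: 5.43
ee_pos: [488.2, 137.8, 104.1]
ee_rot: [-180.0, -0.1, -8.1]
force: [0.7, 0.5, 0.5]
gripper_width: 0.4
gripper_force: 0.0
```

Call:
step_arm:
  plan: [0, 0, 0, 0, 0, 0, 0, 0, 0, 0, 0, 0, 0, 0, 0.3, 0, 0, 0, 0, 0, 0.3, 0, 0, 0, 0, 0, 0.3, 0, 0, 0]

```text
time_s: 5.85
ee_pos: [488.1, 139.1, 93.7]
ee_rot: [-180.0, -0.0, -8.1]
force: [0.6, -0.0, -0.4]
gripper_width: 0.6
gripper_force: 0.0
```

Call:
step_arm:
  plan: [0, 0, 0.3, 0, 0, 0, 0, 0, 0.2, 0, 0, 0, 0, 0, 0.2, 0, 0, 0, 0, 0, 0.2, 0, 0, 0, 0, 0, 0.2, 0, 0, 0]

```text
time_s: 6.27
ee_pos: [487.8, 138.5, 82.8]
ee_rot: [-180.0, 0.0, -8.2]
force: [-0.8, 1.1, 3.1]
gripper_width: 0.7
gripper_force: 1.1
```

```bash
python3 f.py
```

```text
F [-0.9   0.93  1.37] sd 0.63 pos [487.9 138.4  83. ] tip 69.0 6.7667
```

Key 2 gives the same way, so it is up. Next is key 3.

Call:
step_arm:
  plan: [0, 0, -1, 0, 0, 0, 0, 0, -1, 0, 0, 0, 0, 1.9, 0, 0, 0, 0, 0, 2.1, 0, 0, 0, 0, 0, 1.9, 0, 0, 0, 0]

```text
time_s: 7.18
ee_pos: [480.0, 79.2, 104.1]
ee_rot: [-180.0, -0.1, -8.1]
force: [0.6, 0.0, -0.2]
gripper_width: 0.4
gripper_force: 0.0
```

Call:
step_arm:
  plan: [0, 0, 0, 0, 0, 0, 0, 0, 0, 0, 0, 0, 0, 0, 0.3, 0, 0, 0, 0, 0, 0.3, 0, 0, 0, 0, 0, 0.3, 0, 0, 0]

```text
time_s: 7.6
ee_pos: [479.7, 80.6, 93.7]
ee_rot: [-180.0, -0.0, -8.1]
force: [0.7, 0.1, -0.6]
gripper_width: 0.3
gripper_force: 0.0
```

Call:
step_arm:
  plan: [0, 0, 0.3, 0, 0, 0, 0, 0, 0.2, 0, 0, 0, 0, 0, 0.2, 0, 0, 0, 0, 0, 0.2, 0, 0, 0, 0, 0, 0.2, 0, 0, 0]

```text
time_s: 8.02
ee_pos: [479.6, 80.0, 82.7]
ee_rot: [180.0, 0.0, -8.1]
force: [0.2, -0.3, -0.2]
gripper_width: 0.6
gripper_force: 0.0
```

```bash
python3 f.py
```

```text
F [ 0.16  0.05 -0.09] sd 0.4 pos [479.6  79.9  82.9] tip 68.9 8.5167
```

Nothing touches at 69 mm, so key 3 is the lower one. I'll go 3 mm further to touch it.

Call:
step_arm:
  plan: [0, 0, 0.1, 0, 0, 0, 0, 0, 0.1, 0, 0, 0, 0, 0, 0.1, 0, 0, 0, 0, 0, 0, 0, 0, 0]

```text
time_s: 8.85
ee_pos: [479.7, 79.9, 80.0]
ee_rot: [-180.0, -0.0, -8.1]
force: [-1.4, -0.7, 2.6]
gripper_width: 0.3
gripper_force: 1.1
```

```bash
python3 f.py
```

```text
F [-0.3   0.03  2.71] sd 0.38 pos [479.7  79.9  80. ] tip 66.0 9.35
```

Key 3 holds at about 2.7 N, so it is the latched key. I'll tap key 4 next.

Call:
step_arm:
  plan: [0, 0, -1.3, 0, 0, 0, 0, 0, -1, 0, 0, 0, 0, 1.9, 0, 0, 0, 0, 0, 2.1, 0, 0, 0, 0, 0, 1.9, 0, 0, 0, 0]

```text
time_s: 9.77
ee_pos: [470.8, 20.9, 102.8]
ee_rot: [180.0, 0.0, -8.1]
force: [-0.1, 0.4, 0.9]
gripper_width: 0.5
gripper_force: 0.0
```

Call:
step_arm:
  plan: [0, 0, 0, 0, 0, 0, 0, 0, 0, 0, 0, 0, 0, 0, 0.3, 0, 0, 0, 0, 0, 0.3, 0, 0, 0, 0, 0, 0.3, 0, 0, 0]

```text
time_s: 10.18
ee_pos: [471.2, 22.2, 93.4]
ee_rot: [-180.0, 0.0, -8.1]
force: [-0.4, 0.2, -0.2]
gripper_width: 0.9
gripper_force: 0.0
```

Call:
step_arm:
  plan: [0, 0, 0.3, 0, 0, 0, 0, 0, 0.2, 0, 0, 0, 0, 0, 0.2, 0, 0, 0, 0, 0, 0.2, 0, 0, 0, 0, 0, 0.2, 0, 0, 0]

```text
time_s: 10.6
ee_pos: [471.1, 21.7, 82.8]
ee_rot: [-180.0, 0.0, -8.2]
force: [-0.7, 0.7, 1.9]
gripper_width: 0.5
gripper_force: 1.1
```

```bash
python3 f.py
```

```text
F [-0.56  0.97  1.37] sd 0.47 pos [471.2  21.5  83. ] tip 69.0 11.1
```

Key 4 is up. I'll go back to key 3 and press it to its stop.

Call:
step_arm:
  plan: [0, 0, -1, 0, 0, 0, 0, 0, -1, 0, 0, 0, 0, -1.9, 0, 0, 0, 0, 0, -2.1, 0, 0, 0, 0, 0, -1.9, 0, 0, 0, 0]

```text
time_s: 11.52
ee_pos: [479.9, 80.3, 103.1]
ee_rot: [180.0, -0.1, -8.2]
force: [-0.2, -0.0, -0.1]
gripper_width: 0.4
gripper_force: 0.0
```

Call:
step_arm:
  plan: [0, 0, 0, 0, 0, 0, 0, 0, 0, 0, 0, 0, 0, 0, 0.5, 0, 0, 0, 0, 0, 0.5, 0, 0, 0, 0, 0, 0.5, 0, 0, 0]

```text
time_s: 11.93
ee_pos: [479.2, 79.1, 87.3]
ee_rot: [180.0, 0.0, -8.2]
force: [-0.3, 0.6, 0.2]
gripper_width: 0.5
gripper_force: 0.0
```

Call:
step_arm:
  plan: [0, 0, 0.3, 0, 0, 0, 0, 0, 0.3, 0, 0, 0, 0, 0, 0.3, 0, 0, 0, 0, 0, 0.3, 0, 0, 0, 0, 0, 0, 0, 0, 0]

```text
time_s: 12.35
ee_pos: [479.2, 79.4, 75.6]
ee_rot: [179.9, 0.0, -8.1]
force: [-0.9, -2.3, 3.8]
gripper_width: 0.6
gripper_force: 1.9
```

Tip at 61.6 mm; 2 mm more reaches the stop.

Call:
step_arm:
  plan: [0, 0, 0.1, 0, 0, 0, 0, 0, 0.1, 0, 0, 0, 0, 0, 0, 0, 0, 0, 0, 0, 0, 0, 0, 0]

```text
time_s: 12.68
ee_pos: [479.5, 79.7, 74.1]
ee_rot: [180.0, -0.0, -8.1]
force: [-1.7, -3.2, 4.3]
gripper_width: 0.7
gripper_force: 2.2
```

Call:
step_arm:
  plan: [0, 0, 0.1, 0, 0, 0, 0, 0, 0, 0, 0, 0, 0, 0, 0, 0, 0, 0]

```text
time_s: 12.93
ee_pos: [479.5, 79.8, 73.7]
ee_rot: [180.0, -0.0, -8.1]
force: [-3.7, -3.4, 9.9]
gripper_width: 0.5
gripper_force: 4.8
```

The force has jumped to about 10 N, so the key is at its stop. I'll let go and check.

Call:
step_arm:
  plan: [0, 0, -0.5, 0, 0, 0, 0, 0, -1, 0, 0, 0, 0, 0, -2, 0, 0, 0, 0, 0, -3, 0, 0, 0, 0, 0, -3, 0, 0, 0]

```text
time_s: 13.35
ee_pos: [479.4, 80.5, 168.3]
ee_rot: [-179.9, 0.1, -8.2]
force: [0.4, -0.6, 0.7]
gripper_width: 0.3
gripper_force: 0.0
```

Call:
step_arm:
  plan: [-2, 0, -3, 0, 0, 0, -4, 0, 0, 0, 0, 0, -4, 0, 0, 0, 0, 0, -2, 0, 0, 0, 0, 0, 0, 0, 0, 0, 0, 0]

```text
time_s: 13.77
ee_pos: [356.6, 97.5, 197.7]
ee_rot: [-179.9, 0.1, -8.1]
force: [-0.5, -0.0, 0.1]
gripper_width: 0.3
gripper_force: 0.0
```

```bash
python3 - <<'E'
from h import *
from workcell import viewer
import cv2
def caps(n):
    p=viewer.grab_frame(n)["img"];cv2.imwrite(f"pics/{n}9.png",p[:,:,::-1])
    k,_,st,c=cv2.connectedComponentsWithStats((p.min(2)>190).astype(np.uint8))
    return sorted([c[i].round(1).tolist() for i in range(1,k) if st[i][4]>50 and 200<c[i][0]<330 and 190<c[i][1]<270])
B=caps("side");print(B)
for q,s in zip(B,[(258.44,249.98),(275.72,237.76),(292.05,227.84),(307.41,215.49)]): print(np.subtract(q,s).round(1))
A=caps("top");print(A)
for a,b in zip(A,B): print(tri(a,b))
b=cv2.imread("pics/side9.png")[130:340,150:430];cv2.imwrite("pics/c9.png",cv2.resize(b,(560,420)))
E
```

```text
[[258.5, 250.0], [275.8, 237.8], [292.1, 226.4], [307.4, 215.5]]
[0.1 0. ]
[0.1 0. ]
[ 0.1 -1.4]
[-0.  0.]
[[223.4, 218.0], [246.8, 221.0], [270.2, 224.0], [293.5, 226.9]]
(array([496.6, 198.5,  72. ]), np.float64(2.2))
(array([488. , 139.1,  72.3]), np.float64(2.1))
(array([479.5,  79.9,  72.3]), np.float64(2.1))
(array([471.1,  20.9,  72.9]), np.float64(2.2))
```

View pics/c9.png

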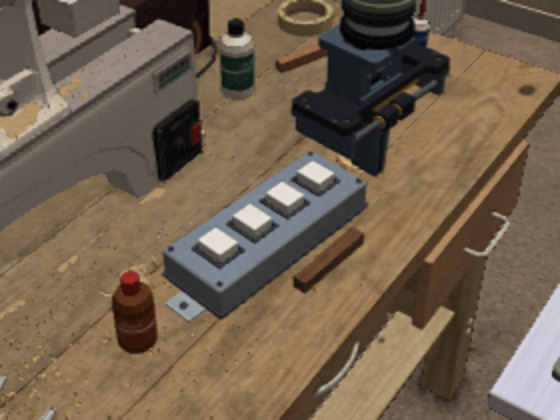

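All four keys measure about 72 mm, the third at crop pixel (285,198) now level with the rest. The bottle and blank haven't moved; the cup is hidden behind the gripper, which never went near it.

```bash
python3 -c "
from workcell import env
print(env.job_done())"
```

```text
the job is handed in; nothing more can be done
None
```

The latched key was the third from the left; I tapped all four left to right, pressed that one to its stop and let it go, and all four then measured up (about 72 mm) before I handed the job in; the call gave no verdict.

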